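# Sweep the pastille tins into the display tray

## Robot

A 6-joint arm with a two-finger parallel gripper is mounted at the origin on the work surface. World frame = base frame: x ahead of the robot, y to its left, z up, the work surface at z = 0. Lengths are in m, angles in rad, forces in N, time in s.
With the tool pointing down it reaches from about 0.4 to 0.825 m from the base axis. Payload 7 kg.
Tool frame: the origin (TCP) lies at the very end of the fingers, on their centre line; the grasp point (between the pads) lies 19 mm behind it (arm.grasp_offset is the distance from the TCP to the grasp point, in m); z points along the fingers, y is the line along which they close (so a half turn about z gives the same grasp; the last joint's range is limited). The gripper opens to 88 mm and grips with 3 to 60 N. Pads are 19 mm wide; open, the fingers measure 130 mm over their backs; the gripper's body (78 mm by 193 mm) begins 47 mm behind the grasp point.
Start: joints at [-1.003, 0.359, 0.012, 0, -1.224, -0.288], TCP at [0.186, -0.649, 0.227] pointing down, gripper open.
Joint ranges: [-3.07, 3.07], [-1.43, 2.12], [-1.02, 1.25], [-3.03, 1.67], [-3.05, -0], [-3.03, 3.03]. Speed limits (rad/s): [2.39, 2.39, 3.01, 3.14, 3.14, 3.14].

## Interface

Orientations are given as [roll, pitch, yaw] about the fixed x, y, z axes, in that order (R = Rz(yaw) Ry(pitch) Rx(roll)).
In Python, from station import get_state, cams, arm, nets gives the robot as it stands.
- The arm moves only by the shell command python3 -m creep 'ROWS' [FORCE]. ROWS is a JSON object of lists of equal length, an entry for each row: "translation": the shift along the world's x, y, z in mm, a list of three; "spin": the turn about the world's z in rad; "gripper": the opening, from 0 (shut) to 1 (fully open). In form: {"translation": [[dx, dy, dz], ...], "spin": [spin, ...], "gripper": [gripper, ...]}. A call has 1 to 8 rows; each row shifts and turns the commanded pose from where the row before left it; what a row does not reach is not made up. A row lasts 1/10 s, in which the tool goes at most 50 mm and 8.59 degrees, less where a joint would pass 70% of its speed; a pose out of reach is approached as far as the arm can. A call is refused whole if a number of a shift passes 50 or a number of a turn 0.15, either way. A call with a gripper value outside its range is refused whole. The fingers move at their own pace and stop on an object; FORCE is the grip in N (left out, the last holds). Time passes only in rows, so rows that do not move let the fingers close. It gives the time, the measured TCP pose, the force, the opening and the grip force at its end, in the units of the state.
- get_state(): the state, without advancing time (a new reading comes with each control period).
- cams.grab_frame(name): name is "side" or "top"; returns a dict with "img" (480x640x3 uint8, red, green, blue), "mtx" (3x3 intrinsics, pixels), "R" (3x3) and "t" (3): a world point X has camera coordinates R X + t. Camera axes: x right, y down, z forward; pixel columns grow to the right and rows downward; lengths in m; the calibration is good to about 2 mm. A picture is of the moment at which its call begins. There is no depth.
- arm.job_done(): hands the job in; it is judged then, once.
Trained networks look in the newest picture that a camera, given by its name, has taken for a name from the list of things; names that differ only in an ending like _2 or _b are one class to them, and where a whole thing is asked for, a point or a joint stands for the part that bears it (a point fixed in the world has none). Each returns a list of dicts, best first, with "confidence" (0 to 1); they miss things now and then, are a little off and sometimes report something else, mostly with a low value. They report only what shows in the picture. A call takes as long as a camera call.
- nets.search_frame(camera, label): "centre" ([x, y, z] in m, in world coordinates, good to about 4 mm: the middle of the surface that is visible of it).
- nets.pinpoint(camera, label): "centre" ([x, y, z] in m, in world coordinates, good to about 4 mm: a listed point, or the origin of a listed thing).
The state is a dict: "t": time; "q": joint angles; "qd": joint speeds; "joint_efforts": joint torques, N m; "eef_pos": TCP position; "ee_rot": TCP orientation; "force": force on the tool from outside, world axes, zero at the start; "moment": the same for the moment, N m; "width": finger opening in m; "gripper_force": force on a finger pad.
Only numpy, scipy, OpenCV 4.12 (cv2) and the standard library are available. Lean on these libraries where they do the work, as an engineer would, in place of code of your own. Each camera call takes 0.05 s, during which the arm holds its last target. There are 200 camera calls.

## Task

Clear the sweet-shop counter: with the fingertips, gently push the three flat round pastille tins across the counter, through the open side of the wooden display tray, until each lies flat and wholly inside it. Slide them under control: do not pick them up, tip them, press hard on them or shoot them across. Leave everything else standing where it is.

Things in the scene. Friction and masses are not known exactly. Their poses are not given: they have to be found in the camera images.
- tin1: flat round pastille tin of bare aluminium, closed, 50 mm diameter and 16 mm high, about 70 g, lying flat on the counter; origin at the centre of its underside, z up. It slides freely and stays where it is left
- tin2: flat round pastille tin of bare aluminium, closed, 50 mm diameter and 16 mm high, about 70 g, lying flat on the counter; origin at the centre of its underside, z up. It slides freely and stays where it is left
- tin3: flat round pastille tin of bare aluminium, closed, 50 mm diameter and 16 mm high, about 70 g, lying flat on the counter; origin at the centre of its underside, z up. It slides freely and stays where it is left
- tray: pale wooden tray fixed to the counter on the robot's right: three walls 28 mm high, 12 mm thick, the side towards its own +y (about the robot's left) open. Its floor is paper level with the counter, no sill. Origin at counter level, centre of the inside; inner wall faces at its x = -120 and +120 mm and y = -70 mm, open edge at y = +70 mm
- tray_mouth (a point): middle of the tray's open edge, at counter level, 70 mm along +y from the tray's origin, with the tray's axes
- tall_tin: bystander: tall aluminium tin, 44 mm diameter, 50 mm high, standing; origin at the centre of its underside
- spool: bystander: wooden ribbon spool standing on its end, 44 mm diameter, 38 mm high; origin at the centre of its underside
- jam_jar: bystander: small amber glass jam jar with a brass lid, 44 mm diameter, 55 mm high; origin at the centre of its underside
- gift_box: bystander: red gift box with a white band, 70 x 90 x 45 mm high, beside the tray on its +x side; origin at the centre of its underside
- basket: bystander: dark wooden bowl on the robot's right, 140 mm across, 70 mm high; origin at the centre of its underside

How it is judged:
At the end, for the whole second after the job is handed in: All three flat tins lie flat and at rest on the counter within the tray's three walls, wholly past its open edge (3 mm of overhang allowed: centre at least 22 mm inside the edge), and every bystander stands within 15 mm of where it began (x of tin1 in the frame of tray between -0.12 and 0.12 m and y of tin1 in the frame of tray between -0.07 and 0.048 m and height (world z) of each of tin1, tin2, tin3 below 0.005 m and angle between each of tin1, tin2, tin3's own z axis and vertical below 0.1 rad and linear speed of each of tin1, tin2, tin3 below 0.02 m/s and x of tin2 in the frame of tray between -0.12 and 0.12 m and y of tin2 in the frame of tray between -0.07 and 0.048 m and x of tin3 in the frame of tray between -0.12 and 0.12 m and y of tin3 in the frame of tray between -0.07 and 0.048 m and not ((distance of tall_tin from where it was at the start of the episode above 0.015 m or angle between tall_tin's own z axis and vertical above 0.25 rad) or (distance of spool from where it was at the start of the episode above 0.015 m or angle between spool's own z axis and vertical above 0.25 rad) or (distance of jam_jar from where it was at the start of the episode above 0.015 m or angle between jam_jar's own z axis and vertical above 0.25 rad) or (distance of gift_box from where it was at the start of the episode above 0.015 m or angle between gift_box's own z axis and vertical above 0.25 rad) or (distance of basket from where it was at the start of the episode above 0.015 m or angle between basket's own z axis and vertical above 0.25 rad))); the robot touches nothing.
It fails at once if a flat tin was lifted off the counter (over 10 mm) or tipped (height (world z) of any of tin1, tin2, tin3 above 0.01 m or angle between any of tin1, tin2, tin3's own z axis and vertical above 0.35 rad).
It fails at once if a flat tin was shot across the counter (over 0.7 m/s) (linear speed of any of tin1, tin2, tin3 above 0.7 m/s).
It fails at once if a flat tin was squeezed, pressed or rammed with more than 25 N (contact force between the fingers and tin1 above 25 N or contact force between the fingers and tin2 above 25 N or contact force between the fingers and tin3 above 25 N).
It fails at once if a bystander was moved more than 15 mm or tipped ((distance of tall_tin from where it was at the start of the episode above 0.015 m or angle between tall_tin's own z axis and vertical above 0.25 rad) or (distance of spool from where it was at the start of the episode above 0.015 m or angle between spool's own z axis and vertical above 0.25 rad) or (distance of jam_jar from where it was at the start of the episode above 0.015 m or angle between jam_jar's own z axis and vertical above 0.25 rad) or (distance of gift_box from where it was at the start of the episode above 0.015 m or angle between gift_box's own z axis and vertical above 0.25 rad) or (distance of basket from where it was at the start of the episode above 0.015 m or angle between basket's own z axis and vertical above 0.25 rad)).
It also fails if it takes over 72 s, if anything falls off the work surface, if the arm or the gripper's body presses on something with over 40 N, if the wrist force passes 120 N, or if a joint passes its speed limit or range.

## Working session

There is one attempt and no reset: what is moved stays moved. The work goes in short steps, Python scripts to look and compute and a shell command to move; the robot and the scene stay as the last step left them, time stands still between calls to the robot, and variables do not carry over. Pictures are saved under pics/ and viewed, at most 10 in all, crops included, and the job is handed in when it is done.

```bash
ls; mkdir -p pics; python3 - <<'E'
from station import get_state, cams, arm, nets
import cv2,numpy as np
for c in ["top","side"]:
    f=cams.grab_frame(c); cv2.imwrite(f"pics/{c}0.png",f["img"][:,:,::-1])
    print(c,f["mtx"].tolist(),f["R"].tolist(),f["t"].tolist())
    for n in ["tin1","tray","tray_mouth","tall_tin","spool","jam_jar","gift_box","basket"]:
        print(n,[(np.round(d["centre"],3).tolist(),round(d["confidence"],2)) for d in nets.pinpoint(c,n)])
s=get_state();print(s["t"],s["eef_pos"],s["ee_rot"],s["width"],s["force"])
E
```

```text
pics
top [[570.7893167231614, 0.0, 324.0695012911065], [0.0, 570.7893167231614, 244.6923252746554], [0.0, 0.0, 1.0]] [[0.006522360873636039, -0.9999740688958971, 0.0030529239127496826], [-0.9927467768876631, -0.006841670412159553, -0.12002928194872763], [0.12004705655612652, -0.002247906082192495, -0.9927656577110506]] [-0.12885974092019456, 0.5716870276193037, 1.1102519566725242]
tin1 [([0.478, 0.032, -0.002], 0.69), ([0.55, 0.22, -0.002], 0.69), ([0.684, 0.066, 0.001], 0.64)]
tray [([0.552, -0.233, 0.005], 0.65)]
tray_mouth [([0.541, -0.161, 0.004], 0.62)]
tall_tin [([0.585, 0.065, 0.002], 0.97)]
spool [([0.709, 0.211, 0.003], 0.74)]
jam_jar [([0.687, 0.068, 0.003], 0.22)]
gift_box [([0.741, -0.22, 0.003], 0.7)]
basket [([0.387, -0.458, 0.0], 0.65)]
side [[608.2507850459925, 0.0, 328.29344138388115], [0.0, 608.2507850459925, 241.43397244319786], [0.0, 0.0, 1.0]] [[-0.9878771691370454, -0.15475920017978678, -0.012177383031269615], [-0.07033905106895155, 0.5161626893338418, -0.8535973852082581], [0.1383875593848558, -0.8423928229153956, -0.5207909516381158]] [0.5585690771087042, 0.16092522030189152, 1.200776292761168]
tin1 [([0.555, 0.219, 0.003], 0.97), ([0.688, 0.063, 0.004], 0.81), ([0.475, 0.027, 0.001], 0.67)]
tray [([0.553, -0.234, -0.002], 0.68)]
tray_mouth [([0.537, -0.165, -0.002], 0.63)]
tall_tin []
spool [([0.706, 0.208, 0.002], 0.97)]
jam_jar [([0.432, 0.205, -0.004], 0.77)]
gift_box [([0.74, -0.226, 0.001], 0.95), ([0.556, 0.22, -0.0], 0.2)]
basket [([0.385, -0.455, 0.002], 0.93)]
0.9 [ 0.1863801  -0.64873846  0.22658986] [-3.14153846e+00  4.90073449e-06 -2.86179004e+00] 0.08729165325306204 [-0.95629242  0.34118703 -0.00251653]
```

View pics/top0.png

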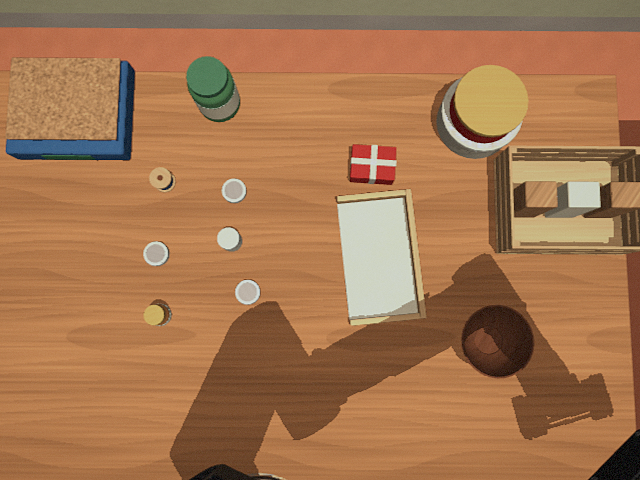

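View pics/side0.png

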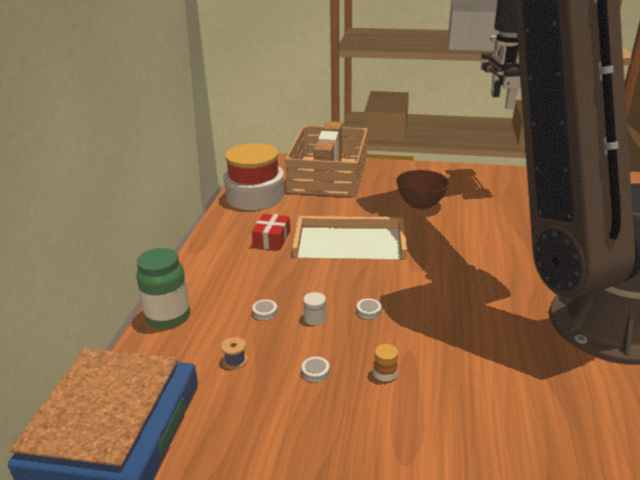

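Top view: flat tins are at px (155,253), (233,190) and (247,291). The tall tin (229,238) stands between them, with the spool at (161,179) and the jar at (155,314). The tray's open side faces left, with floor corners about (337,203) and (349,322). The side view agrees: tins at (316,369), (265,310) and (369,309).

I'll refine the positions with grey-blob segmentation and triangulation.

```bash
cat > h.py <<'E'
from station import get_state, cams, arm, nets
import cv2,numpy as np
def blobs(f,sat=60,val=110):
    h=cv2.cvtColor(f["img"],cv2.COLOR_RGB2HSV)
    m=((h[...,1]<sat)&(h[...,2]>val)).astype(np.uint8)
    m=cv2.morphologyEx(m,cv2.MORPH_CLOSE,np.ones((3,3)))
    return [c for c in cv2.findContours(m,cv2.RETR_EXTERNAL,cv2.CHAIN_APPROX_NONE)[0] if cv2.contourArea(c)>150]
def ray(f,u,z):
    d=f["R"].T@np.linalg.solve(f["mtx"],[u[0],u[1],1.]); o=-f["R"].T@f["t"]
    return o+d*(z-o[2])/d[2]
def proj(f,X):
    p=f["mtx"]@(f["R"]@np.array(X)+f["t"]); return p[:2]/p[2]
def tins():
    "centres of all tin-size grey blobs in top view, at z=12mm"
    f=cams.grab_frame("top"); out=[]
    for c in blobs(f):
        a=cv2.contourArea(c)
        if a<1200:
            (u,v),s,_=cv2.fitEllipse(c); out.append((np.round(ray(f,(u,v),.012)[:2],3).tolist(),a))
    return f,out
E
python3 - <<'E'
from h import *
f,o=tins(); print(o)
for c in blobs(f):
    if 4000<cv2.contourArea(c)<20000:
        q=cv2.boxPoints(cv2.minAreaRect(c)); print(q.tolist()); P=np.array([ray(f,p,0)[:2] for p in q]); print(P.round(3).tolist(),P.mean(0))
g=cams.grab_frame("side")
for c in blobs(g):
    a=cv2.contourArea(c)
    if a<1500: u,s,_=cv2.fitEllipse(c); print("side",np.round(u),a,ray(g,u,.008).round(3))
# triangulate using pixel pairs of rim centres
Pt=[k["mtx"]@np.c_[k["R"],k["t"]] for k in (f,g)]
for a,b in (((155,253),(316,369)),((233,190),(265,310)),((247,291),(369,309))):
    X=cv2.triangulatePoints(Pt[0],Pt[1],np.array(a,float),np.array(b,float)); print((X[:3]/X[3]).ravel().round(4))
E
```

```text
[([0.478, 0.03], 459.5), ([0.555, 0.219], 452.0), ([0.586, 0.071], 384.5), ([0.674, -0.648], 1016.5), ([0.688, 0.063], 430.5), ([0.747, -0.225], 377.0), ([0.892, 0.106], 405.5), ([0.866, -0.459], 917.5)]
[[336.63836669921875, 203.56436157226562], [405.03839111328125, 196.36434936523438], [417.2137451171875, 312.0301208496094], [348.813720703125, 319.2301330566406]]
[[0.663, -0.151], [0.68, -0.294], [0.44, -0.316], [0.424, -0.176]] [ 0.55172801 -0.23417518]
[[-0.101898193359375, 26.26355743408203], [0.095611572265625, -1.38503098487854], [639.170166015625, 3.179788589477539], [638.97265625, 30.82837677001953]]
[[1.048, 0.579], [1.111, 0.584], [1.112, -0.809], [1.049, -0.805]] [ 1.08003918 -0.11286843]
side [315. 369.] 497.5 [0.555 0.219 0.008]
side [264. 309.] 341.0 [0.688 0.063 0.008]
side [368. 308.] 354.5 [0.478 0.03  0.008]
side [314. 308.] 539.5 [0.587 0.044 0.008]
side [253. 176.] 412.0 [ 0.877 -0.553  0.008]
[0.5545 0.2204 0.0093]
[0.6871 0.0645 0.0079]
[0.4782 0.0309 0.007 ]
```

```bash
python3 -m creep '{"translation":[[25,40,0],[25,40,0],[25,40,0],[25,40,0],[25,40,0],[25,40,0],[25,40,0],[25,40,0]],"spin":[0.15,0.15,0.15,0.15,0.15,0.15,0.15,0.15],"gripper":[0.34,0.34,0.34,0.34,0.34,0.34,0.34,0.34]}' 10
python3 -m creep '{"translation":[[11,46,-10],[11,46,-10],[11,46,-10],[11,46,-10],[11,46,-10],[11,46,-10],[11,46,-10],[11,46,-10]],"spin":[0.12,0,0,0,0,0,0,0],"gripper":[0.34,0.34,0.34,0.34,0.34,0.34,0.34,0.34]}'
python3 -m creep '{"translation":[[1,28,0],[1,28,0],[0,0,0],[0,0,0]],"spin":[0,0,0,0],"gripper":[0.34,0.34,0.34,0.34]}'
```

```text
t: 1.8
eef_pos: [0.3871, -0.3271, 0.227]
ee_rot: [-3.141, -0.0, -1.656]
force: [1.5, -0.1, -0.1]
width: 0.0315
gripper_force: 0.0
t: 2.6
eef_pos: [0.4746, 0.0414, 0.1467]
ee_rot: [-3.14, 0.0, -1.541]
force: [1.9, -0.2, -0.3]
width: 0.0299
gripper_force: 0.0
t: 3.0
eef_pos: [0.4763, 0.0958, 0.1466]
ee_rot: [3.142, -0.0, -1.54]
force: [-0.3, -0.3, 0.7]
width: 0.0299
gripper_force: 0.0
```

```bash
python3 -m creep '{"translation":[[0,0,-45],[0,0,-45],[0,0,-30],[0,0,-15],[0,0,-6],[0,0,0]],"spin":[0,0,0,0,0,0],"gripper":[0.34,0.34,0.34,0.34,0.34,0.34]}'
python3 -m creep '{"translation":[[0,-12,0],[0,-10,0],[0,-6,0],[0,-6,0],[0,-8,0],[0,-10,0],[0,-10,0],[0,-4,0]],"spin":[0,0,0,0,0,0,0,0],"gripper":[0.34,0.34,0.34,0.34,0.34,0.34,0.34,0.34]}'
python3 - <<'E'
from h import *
f,o=tins(); print(o); cv2.imwrite("pics/a1.png",cv2.resize(f["img"][140:360,130:430,::-1],None,fx=2.6,fy=2.6))
g=cams.grab_frame("side"); print([(d["centre"],d["confidence"]) for d in nets.pinpoint("side","tin1")])
E
```

```text
t: 3.6
eef_pos: [0.4762, 0.0944, 0.0052]
ee_rot: [3.141, -0.001, -1.543]
force: [-0.2, 0.6, 0.2]
width: 0.0298
gripper_force: 0.0
t: 4.4
eef_pos: [0.4762, 0.0282, 0.0055]
ee_rot: [3.141, -0.0, -1.543]
force: [-0.2, 1.0, 1.0]
width: 0.0299
gripper_force: 0.4
[([0.479, -0.01], 256.5), ([0.556, 0.219], 443.0), ([0.594, 0.074], 180.0), ([0.674, -0.648], 1019.5), ([0.687, 0.063], 432.5), ([0.747, -0.225], 376.0), ([0.891, 0.105], 415.0), ([0.864, -0.458], 920.5)]
[([0.6874, 0.0638, 0.0005], 0.83), ([0.5574, 0.2212, 0.002], 0.78), ([0.4765, -0.0048, 0.0027], 0.51)]
```

View pics/a1.png

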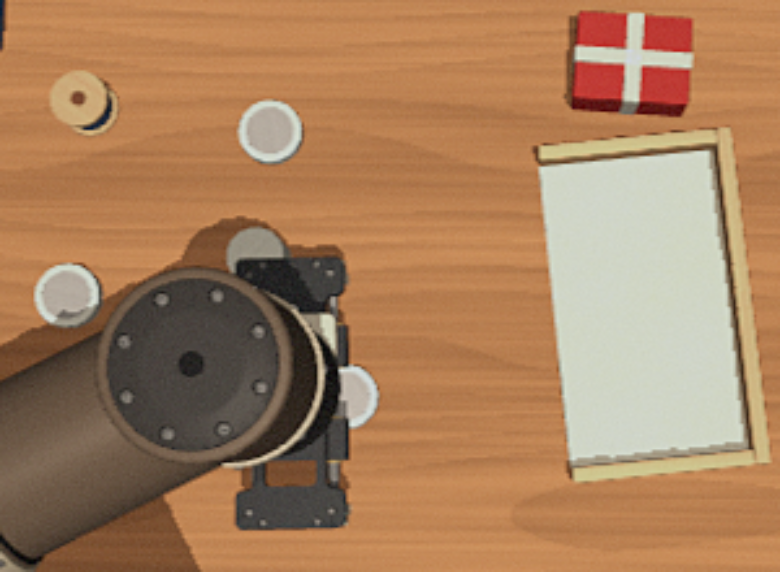

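The tin sits cradled ahead of the fingers (its edge at crop px (377,397)), so I'll keep pushing.

```bash
python3 -m creep '{"translation":[[0,-8,0],[0,-12,0],[0,-14,0],[0,-14,0],[1,-14,0],[1,-14,0],[1,-14,0],[1,-14,0]],"spin":[0,0,0,0,0,0,0,0],"gripper":[0.34,0.34,0.34,0.34,0.34,0.34,0.34,0.34]}'
python3 -m creep '{"translation":[[1,-14,0],[1,-14,0],[1,-14,0],[1,-14,0],[1,-14,0],[1,-14,0],[0,-14,0],[0,-14,0]],"spin":[0,0,0,0,0,0,0,0],"gripper":[0.34,0.34,0.34,0.34,0.34,0.34,0.34,0.34]}'
python3 -m creep '{"translation":[[0,-14,0],[0,-12,0],[0,-10,0],[0,-8,0],[0,-5,0],[0,-2,0],[0,0,0]],"spin":[0,0,0,0,0,0,0],"gripper":[0.34,0.34,0.34,0.34,0.34,0.34,0.34]}'
python3 - <<'E'
from h import *
g=cams.grab_frame("side"); print([(d["centre"],d["confidence"]) for d in nets.pinpoint("side","tin1")])
E
```

```text
t: 5.35
eef_pos: [0.4801, -0.0764, 0.0055]
ee_rot: [3.141, -0.0, -1.543]
force: [0.4, -0.2, -0.0]
width: 0.0298
gripper_force: 0.2
t: 6.15
eef_pos: [0.4861, -0.1881, 0.0055]
ee_rot: [3.141, -0.0, -1.542]
force: [-0.2, -0.4, -0.0]
width: 0.03
gripper_force: 0.2
t: 6.85
eef_pos: [0.4864, -0.2378, 0.0055]
ee_rot: [3.142, -0.0, -1.542]
force: [-0.3, 0.2, -0.2]
width: 0.0299
gripper_force: 0.0
[([0.6903, 0.059, -0.0024], 0.83), ([0.4838, -0.271, 0.0022], 0.75), ([0.5563, 0.22, -0.0006], 0.62)]
```

```bash
python3 -m creep '{"translation":[[0,20,0],[0,10,30],[10,30,35],[20,35,30],[24,33,0],[24,33,0],[24,33,0],[24,33,0]],"spin":[0,0,0,0,-0.06,-0.06,-0.06,-0.06],"gripper":[0.34,0.34,0.34,0.34,0.34,0.34,0.34,0.34]}'
python3 -m creep '{"translation":[[24,33,0],[24,33,0],[24,33,0],[24,37,0],[0,0,0],[0,0,0]],"spin":[0,0,0,0,0,0],"gripper":[0.34,0.34,0.34,0.34,0.34,0.34]}'
python3 - <<'E'
from h import *
print(get_state()["eef_pos"])
g=cams.grab_frame("side"); print([(d["centre"],d["confidence"]) for d in nets.pinpoint("side","tin1")],nets.pinpoint("side","tall_tin"))
E
```

```text
t: 7.75
eef_pos: [0.6129, -0.0089, 0.1007]
ee_rot: [-3.141, 0.0, -1.783]
force: [1.2, -1.1, 0.0]
width: 0.0298
gripper_force: 0.0
t: 8.35
eef_pos: [0.708, 0.1266, 0.0994]
ee_rot: [3.14, -0.001, -1.78]
force: [-0.8, -0.2, -1.2]
width: 0.0299
gripper_force: 0.0
[0.70796857 0.12659341 0.09942039]
[([0.5567, 0.2207, -0.0011], 0.8), ([0.4841, -0.2706, 0.0016], 0.71)] [{'centre': [0.584, 0.0649, -0.0], 'confidence': 0.57}]
```

```bash
python3 -m creep '{"translation":[[0,0,-40],[0,0,-30],[0,0,-18],[0,0,-6],[0,0,0]],"spin":[0,0,0,0,0],"gripper":[0.34,0.34,0.34,0.34,0.34]}'
python3 -m creep '{"translation":[[-4,-9,0],[-5,-11,0],[-3,-6,0],[-3,-6,0],[-4,-9,0],[-5,-11,0],[-5,-11,0],[-5,-11,0]],"spin":[0,0,0,0,0,0,0,0],"gripper":[0.34,0.34,0.34,0.34,0.34,0.34,0.34,0.34]}'
python3 -m creep '{"translation":[[-5,-11,0],[-5,-11,0],[-5,-11,0],[-5,-11,0],[-5,-11,0],[-5,-11,0],[-5,-11,0],[-5,-11,0]],"spin":[0,0,0,0,0,0,0,0],"gripper":[0.34,0.34,0.34,0.34,0.34,0.34,0.34,0.34]}'
python3 - <<'E'
from h import *
f,o=tins(); cv2.imwrite("pics/c1.png",cv2.resize(f["img"][140:360,130:430,::-1],None,fx=2.6,fy=2.6))
g=cams.grab_frame("side"); print([(d["centre"],d["confidence"]) for d in nets.pinpoint("side","tin1")])
E
```

```text
t: 9.0
eef_pos: [0.7078, 0.1242, 0.0061]
ee_rot: [3.141, -0.001, -1.783]
force: [-0.7, 0.5, 1.2]
width: 0.0301
gripper_force: 0.0
t: 9.8
eef_pos: [0.674, 0.0502, 0.0066]
ee_rot: [-3.141, 0.0, -1.782]
force: [-0.1, 1.6, 1.5]
width: 0.0299
gripper_force: 0.7
t: 10.6
eef_pos: [0.6338, -0.0378, 0.0064]
ee_rot: [3.142, -0.0, -1.782]
force: [0.9, 1.4, 1.7]
width: 0.0298
gripper_force: 0.8
[([0.5583, 0.2188, 0.0023], 0.78), ([0.6254, -0.0686, 0.0021], 0.67), ([0.4848, -0.2727, 0.0013], 0.56)]
```

View pics/c1.png

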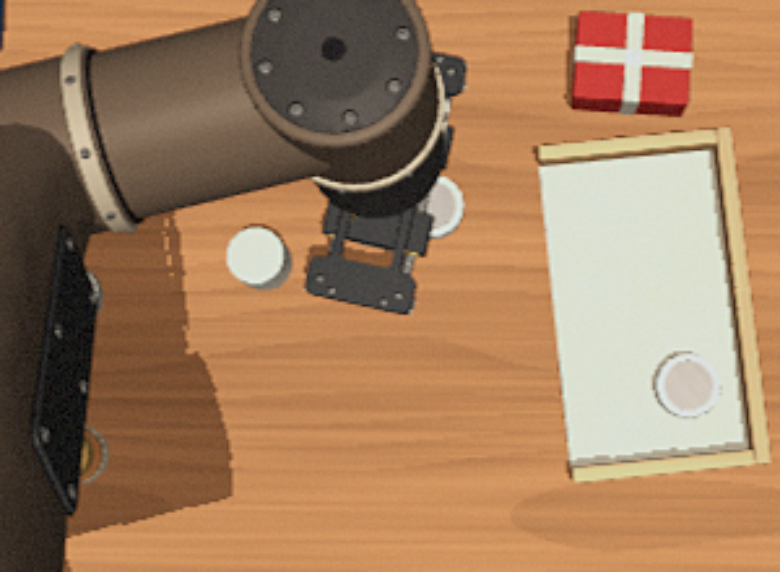

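The first tin lies in the tray (crop px (687,385)) and the second is cradled at (440,205). The path ahead is clear.

```bash
python3 -m creep '{"translation":[[-4,-8,0],[-5,-11,0],[-5,-11,0],[-3,-12,0],[-1,-12,0],[0,-13,0],[0,-13,0],[0,-13,0]],"spin":[0,0,0,0,0,0,0,0],"gripper":[0.34,0.34,0.34,0.34,0.34,0.34,0.34,0.34]}'
python3 -m creep '{"translation":[[0,-13,0],[0,-13,0],[0,-13,0],[0,-13,0],[0,-13,0],[0,-12,0],[0,-10,0],[0,-6,0]],"spin":[0,0,0,0,0,0,0,0],"gripper":[0.34,0.34,0.34,0.34,0.34,0.34,0.34,0.34]}'
python3 -m creep '{"translation":[[0,-3,0],[0,0,0]],"spin":[0,0],"gripper":[0.34,0.34]}'
python3 - <<'E'
from h import *
g=cams.grab_frame("side"); print([(d["centre"],d["confidence"]) for d in nets.pinpoint("side","tin1")])
E
```

```text
t: 11.55
eef_pos: [0.6163, -0.1312, 0.0064]
ee_rot: [3.142, -0.0, -1.782]
force: [1.2, 0.6, 0.3]
width: 0.0296
gripper_force: 0.3
t: 12.35
eef_pos: [0.6162, -0.224, 0.0064]
ee_rot: [3.142, -0.0, -1.782]
force: [0.4, 1.0, 0.2]
width: 0.0296
gripper_force: 0.3
t: 12.55
eef_pos: [0.6163, -0.2262, 0.0064]
ee_rot: [-3.142, -0.0, -1.782]
force: [0.4, 0.5, -0.5]
width: 0.0297
gripper_force: 0.0
[([0.5546, 0.2237, 0.0008], 0.65), ([0.4855, -0.2724, 0.0022], 0.57), ([0.7069, 0.2088, 0.0018], 0.52), ([0.6116, -0.2566, -0.0008], 0.46)]
```

```bash
python3 -m creep '{"translation":[[0,20,0],[0,10,30],[0,30,35],[0,35,30],[-5,46,0],[-5,46,0],[-5,46,0],[-5,46,0]],"spin":[0,0,0,0,0.04,0.04,0,0],"gripper":[0.34,0.34,0.34,0.34,0.34,0.34,0.34,0.34]}'
python3 -m creep '{"translation":[[-5,46,0],[-5,46,0],[-5,46,0],[-5,46,0],[-5,46,0],[0,0,0],[0,0,0]],"spin":[0,0,0,0,0,0,0],"gripper":[0.34,0.34,0.34,0.34,0.34,0.34,0.34]}'
python3 - <<'E'
from h import *
f,o=tins(); print(o); cv2.imwrite("pics/b0.png",cv2.resize(f["img"][140:360,130:430,::-1],None,fx=2.6,fy=2.6))
g=cams.grab_frame("side"); print([(d["centre"],d["confidence"]) for d in nets.pinpoint("side","tin1")])
E
```

```text
t: 13.45
eef_pos: [0.5958, 0.0553, 0.1018]
ee_rot: [-3.141, 0.0, -1.701]
force: [1.2, -0.1, 0.5]
width: 0.0298
gripper_force: 0.0
t: 14.15
eef_pos: [0.5705, 0.2847, 0.1012]
ee_rot: [3.141, -0.0, -1.699]
force: [-0.2, -0.7, -0.0]
width: 0.0299
gripper_force: 0.0
[([0.555, 0.219], 449.0), ([0.587, 0.072], 366.0), ([0.665, 0.331], 231.0), ([0.674, -0.648], 1006.5), ([0.748, -0.225], 364.0), ([0.88, 0.097], 378.0), ([0.864, -0.459], 867.5)]
[([0.5541, 0.2199, 0.0021], 0.95), ([0.486, -0.2723, 0.0013], 0.58)]
```

View pics/b0.png

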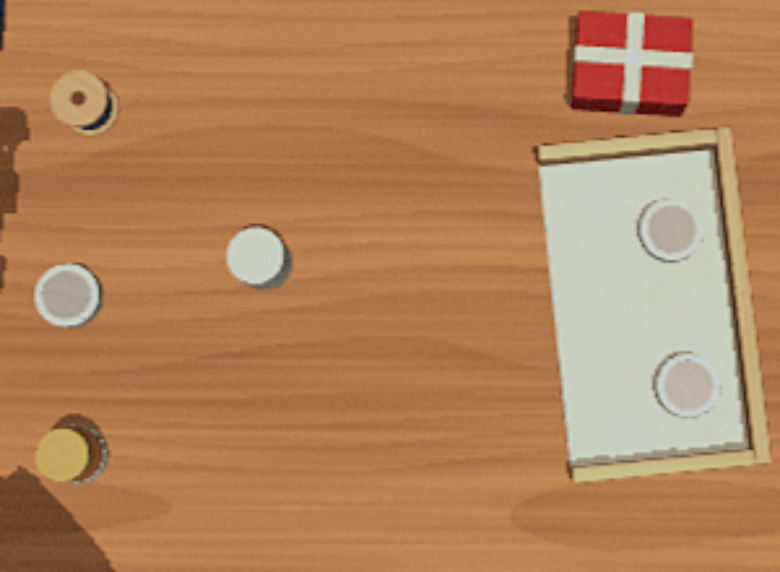

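Two tins lie in the tray, at crop px (669,229) and (687,385). The bystanders haven't moved, and the last tin is at (67,295).

```bash
python3 -m creep '{"translation":[[0,0,-40],[0,0,-30],[0,0,-18],[0,0,-7],[0,0,0]],"spin":[0,0,0,0,0],"gripper":[0.34,0.34,0.34,0.34,0.34]}'
python3 -m creep '{"translation":[[-4,-12,0],[-4,-12,0],[-2,-6,0],[-3,-6,0],[-3,-7,0],[-4,-9,0],[-5,-11,0],[-5,-11,0]],"spin":[0,0,0,0,0,0,0,0],"gripper":[0.34,0.34,0.34,0.34,0.34,0.34,0.34,0.34]}'
python3 -m creep '{"translation":[[-5,-11,0],[-5,-11,0],[-5,-11,0],[-5,-11,0],[-5,-11,0],[-5,-11,0],[-4,-11,0]],"spin":[0,0,0,0,0,0,0],"gripper":[0.34,0.34,0.34,0.34,0.34,0.34,0.34]}'
python3 - <<'E'
from h import *
f,o=tins(); cv2.imwrite("pics/b1.png",cv2.resize(f["img"][140:360,130:430,::-1],None,fx=2.6,fy=2.6))
g=cams.grab_frame("side"); print([(d["centre"],d["confidence"]) for d in nets.pinpoint("side","tin1")])
E
```

```text
t: 14.8
eef_pos: [0.5712, 0.2818, 0.0057]
ee_rot: [3.141, -0.001, -1.703]
force: [-0.0, -0.3, 0.8]
width: 0.0302
gripper_force: 0.0
t: 15.6
eef_pos: [0.5408, 0.2083, 0.0064]
ee_rot: [-3.142, 0.0, -1.702]
force: [0.7, 0.6, 0.3]
width: 0.0294
gripper_force: 0.5
t: 16.3
eef_pos: [0.5068, 0.1312, 0.0064]
ee_rot: [3.142, -0.0, -1.702]
force: [0.9, 0.7, 0.4]
width: 0.03
gripper_force: 0.5
[([0.5033, 0.1016, 0.0033], 0.67), ([0.4844, -0.2722, 0.0009], 0.55), ([0.6106, -0.2543, -0.0014], 0.43)]
```

View pics/b1.png

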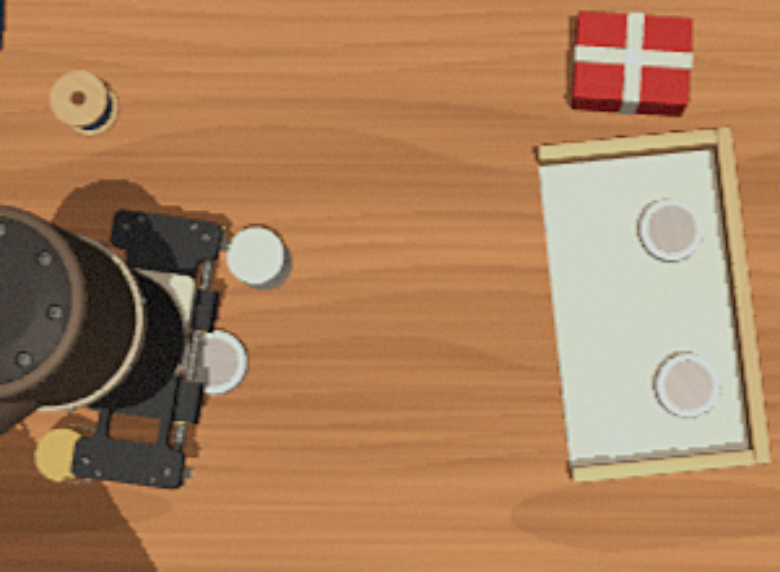

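The tin is cradled at crop px (220,362). The gripper's finger zone clears the tall tin (258,256), and its body passes 20 mm above it.

```bash
python3 -m creep '{"translation":[[0,-10,0],[0,-13,0],[0,-13,0],[0,-13,0],[0,-13,0],[0,-13,0],[0,-13,0],[0,-13,0]],"spin":[0,0,0,0,0,0,0,0],"gripper":[0.34,0.34,0.34,0.34,0.34,0.34,0.34,0.34]}'
python3 -m creep '{"translation":[[1,-13,0],[2,-13,0],[3,-13,0],[3,-13,0],[3,-13,0],[3,-13,0],[3,-13,0],[3,-13,0]],"spin":[0,0.03,0.03,0.03,0.03,0.03,0,0],"gripper":[0.34,0.34,0.34,0.34,0.34,0.34,0.34,0.34]}'
python3 - <<'E'
from h import *
g=cams.grab_frame("side"); print([(d["centre"],d["confidence"]) for n in ("tin1","tall_tin") for d in nets.pinpoint("side",n)])
E
```

```text
t: 17.25
eef_pos: [0.5072, 0.0299, 0.0064]
ee_rot: [3.142, -0.0, -1.702]
force: [0.9, 0.4, 0.4]
width: 0.0297
gripper_force: 0.2
t: 18.05
eef_pos: [0.5284, -0.074, 0.0064]
ee_rot: [3.141, -0.0, -1.553]
force: [-1.0, 0.7, -0.3]
width: 0.0296
gripper_force: 0.3
[([0.529, -0.1044, 0.0029], 0.74), ([0.4842, -0.2728, 0.0011], 0.42), ([0.582, 0.0608, -0.001], 0.95), ([0.5391, -0.1655, -0.0017], 0.39)]
```

```bash
python3 -m creep '{"translation":[[2,-11,0],[3,-13,0],[3,-13,0],[3,-13,0],[3,-13,0],[2,-13,0],[2,-13,0],[1,-12,0]],"spin":[0,0,0,0,0,0,0,0],"gripper":[0.34,0.34,0.34,0.34,0.34,0.34,0.34,0.34]}'
python3 -m creep '{"translation":[[0,-8,0],[0,-4,0],[0,-2,0],[0,0,0],[0,20,0],[0,20,0],[0,20,20],[0,20,40]],"spin":[0,0,0,0,0,0,0,0],"gripper":[0.34,0.34,0.34,0.34,0.34,0.34,0.34,0.34]}'
python3 -m creep '{"translation":[[0,30,35],[0,30,35],[-15,40,20],[-20,40,0],[-20,40,0],[-20,40,0],[0,0,0],[0,0,0]],"spin":[0,0,0,0,0,0,0,0],"gripper":[0.34,0.34,0.34,0.34,0.34,0.34,0.34,0.34]}'
python3 - <<'E'
from h import *
f,o=tins(); cv2.imwrite("pics/b2.png",cv2.resize(f["img"][140:360,130:430,::-1],None,fx=2.6,fy=2.6))
ds=nets.pinpoint("top","tin1"); g=cams.grab_frame("side"); ds+=nets.pinpoint("side","tin1")
c,s=np.cos(.104),np.sin(.104)
for d in ds: print(d["centre"],d["confidence"],"tray",np.array([[c,s],[-s,c]])@(np.array(d["centre"][:2])-[.552,-.234]))
E
```

```text
t: 19.0
eef_pos: [0.5474, -0.1752, 0.0064]
ee_rot: [3.142, -0.0, -1.552]
force: [-1.0, 1.4, -0.0]
width: 0.0296
gripper_force: 0.2
t: 19.8
eef_pos: [0.5448, -0.1069, 0.0643]
ee_rot: [3.135, -0.0, -1.552]
force: [0.8, -0.0, 0.5]
width: 0.0298
gripper_force: 0.0
t: 20.6
eef_pos: [0.4717, 0.1135, 0.1567]
ee_rot: [-3.141, 0.0, -1.548]
force: [0.5, -0.8, -0.5]
width: 0.0297
gripper_force: 0.0
[0.6082, -0.2519, -0.001] 0.83 tray [ 0.0540381  -0.02363755]
[0.4901, -0.266, -0.0006] 0.64 tray [-0.06488755 -0.0254011 ]
[0.5422, -0.2186, -0.0017] 0.62 tray [-0.00814833  0.01633416]
[0.5403, -0.1629, 0.0028] 0.23 tray [-0.00425571  0.07193045]
[0.4868, -0.2719, -0.0009] 0.37 tray [-0.06878221 -0.03092664]
```

View pics/b2.png

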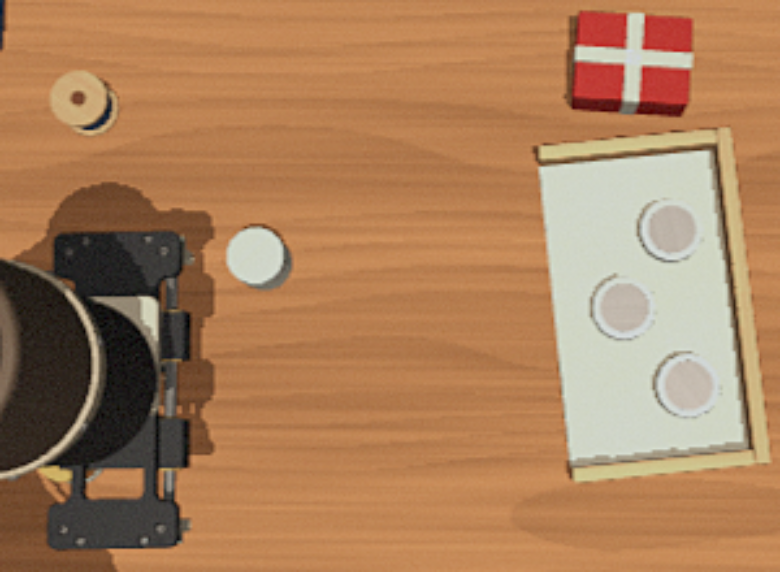

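All three tins lie flat in the tray, at crop px (669,229), (622,307) and (687,385). They are well inside the edge, and the bystanders are where they began. I'll hand in.

```bash
python3 -c "
from station import arm; print(arm.job_done())"
```

```text
the job is handed in; nothing more can be done
None
```

I slid all three tins into the tray, where they lie flat with centres at least about 50 mm inside the open edge (22 mm needed); no bystander was seen to move, and I handed the job in at about 21 s without a verdict being shown.

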